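# Feel for a loose piece in a closed housing, then nest it

### The job

Pick up the closed aluminium housing from the black rubber pad and rock it gently end to end in the air, a good ten degrees each way, feeling whether a loose piece runs about inside. If something runs, press the housing fully home into the nest with the two upright pins (rejects); if nothing moves, press it fully home into the plain nest. Push no harder than the spring catches need, and leave the jar and the dark roller beside the work where they are.

Things in the scene. Friction and masses are not known exactly. Their poses are not given: they have to be found in the camera images.
- housing: closed aluminium housing, the only one: plain box 104 mm long (its x) x 42 wide (y) x 44 high (z), 0.2 to 0.64 kg in all, hollow with 4 mm walls, cover and four cover screws on top; origin at the centre of its underside. It starts on a 14 mm thick rubber pad. Its weight does not tell whether there is a loose piece in it; grip it across its width, near the middle
- housing_mid (a point): centre of the housing's box, 22 mm above its underside. A loose piece, if there is one, is an unseen 0.115 kg roller that runs up to 35 mm either way of the middle; tipped 12 degrees it is at the lower end within 0.5 s and stays there when levelled again; the balance point has then shifted 6 to 13 mm that way. With none the balance point stays in the middle, 22 mm up
- nest_plain: fixed nest: dark steel plate 164 x 62 x 14 mm, origin under its centre, with low walls round a pocket for the housing (long side along the nest's x, either way round). Pocket 1.6 mm clear of the housing on every side; walls 10 mm above its floor, flared lead-ins to 16 mm above it. No pins. For a sound housing
- nest_plain_seat (a point): centre of the plain nest's pocket floor, 14 mm above the work surface: the housing's underside centre comes here when fully home. In each end wall a sprung ball sticks 1.5 mm into the way and stops the housing about 13 mm above the floor; a steady push of 5 to 15 N carries it past and down. Fingertips must be at least 18 mm above the housing's underside to clear the walls
- nest_pins: fixed nest: dark steel plate 164 x 62 x 14 mm, origin under its centre, with low walls round a pocket for the housing (long side along the nest's x, either way round). Pocket 1.6 mm clear of the housing on every side; walls 10 mm above its floor, flared lead-ins to 16 mm above it. Two upright 8 mm pins at its +x end, 45 mm high. For a housing with a loose piece
- nest_pins_seat (a point): the same point of the nest with pins, 14 mm above the work surface; same spring catches. Beware: a white machine 0.235 m high stands between robot and work, its side about 30 mm from the nests' near ends and square to their length; the three places (pad and nests) lie side by side about 100 mm apart, in any order, all nearly parallel
- terminal_jar: bystander: cream jar with a yellow lid, 55 mm across, 70 mm high, origin under its centre
- spare_roller_1: bystander: dark roller 34 mm across, 18 mm high, origin under its centre
Things that resemble listed ones, but are neither listed nor needed, are in the scene too. Leave any pink look-alike of the housing alone.

How it is judged:
By the outcome, as a careful person would: the job done as asked, in the order asked, and still so for the second after the job is handed in, with the robot touching nothing.
It also fails if it takes over 40 s, if anything falls off the work surface, if the arm or the gripper's body presses on something with over 40 N, if the wrist force passes 120 N, or if a joint passes its speed limit or range.

### The arm

A 7-joint arm with a two-finger parallel gripper is mounted at the origin on the work surface; the furniture and walls round the work are solid. World frame = base frame: x ahead of the robot, y to its left, z up, the work surface at z = 0. Lengths are in m, angles in rad, forces in N, time in s.
With the tool pointing down it reaches from about 0.4 to 0.875 m from the base axis. Payload 19.3 kg.
Tool frame: the origin (TCP) lies at the very end of the fingers, on their centre line; the grasp point (between the pads) lies 19 mm behind it; z points along the fingers, y is the line along which they close (so a half turn about z gives the same grasp; the last joint's range is limited). The gripper opens to 85 mm and grips with 20 to 120 N. Pads are 22 mm wide; open, the fingers measure 114 mm over their backs; the gripper's body (76 mm by 85 mm) begins 54 mm behind the grasp point. The pads swing forward as they close: fully open they stand 13 mm farther back than shut.
Start: joints at [-1.353, 0.521, -0.036, 1.599, 0.021, 1.021, -0.113], TCP at [0.177, 0.599, 0.231] pointing down, gripper open.
Joint ranges: [-2.91, 2.91], [-0.3, 2.13], [-1.5, 1.42], [0.17, 2.43], [-1.26, 4.41], [0.16, 1.93], [-2.52, 2.52]. Speed limits (rad/s): [1.89, 1.89, 2.39, 2.39, 3.01, 3.01, 3.01].

### API

Orientations are given as [roll, pitch, yaw] about the fixed x, y, z axes, in that order (R = Rz(yaw) Ry(pitch) Rx(roll)).
In Python, from workcell import bot gives the robot as it stands.
- The arm moves only by the shell command python3 -m crank 'ROWS' [FORCE]. ROWS is a JSON object of lists of equal length, an entry for each row: "travel": the shift along the world's x, y, z in cm, a list of three; "turn": the turn, a rotation vector about the world's x, y, z in degrees, a list of three; "gripper": the closure, from 0 (fully open) to 1 (shut). A call has exactly 5 rows; each row is the pose to reach, as a shift and turn from the pose commanded when the call began; what a row does not reach only later rows make up. A row lasts 1/10 s, in which the tool goes at most 50 mm and 8.59 degrees, less where a joint would pass 70% of its speed; a pose out of reach is approached as far as the arm can. A call with a gripper value outside its range is refused whole. The fingers move at their own pace and stop on an object; FORCE is the grip in N (left out, the last holds). Time passes only in rows, so rows that repeat a pose let the fingers close, or fill a call up. It gives the time, the measured TCP pose, the force, the opening and the grip force at its end, in the units of the state.
- bot.observe(): the state, without advancing time (a new reading comes with each control period).
- bot.grab_frame(name): name is "scene" or "top" or "wrist"; returns a dict with "pixels" (400x640x3 uint8, red, green, blue), "fx", "fy", "cx", "cy" (pixels), "dist" ([k1, k2, p1, p2, k3] as OpenCV has them; the pictures are not rectified), "extrinsics" (4x4, takes a point from world to camera coordinates). Camera axes: x right, y down, z forward; pixel columns grow to the right and rows downward; lengths in m; the calibration is good to about 2 mm. A picture is of the moment at which its call begins. There is no depth.
- bot.job_done(): hands the job in; it is judged then, once.
The state is a dict: "clock": time; "qpos": joint angles; "qd": joint speeds; "joint_efforts": joint torques, N m; "position": TCP position; "tool_rot": TCP orientation; "force": force on the tool from outside, world axes, zero at the start; "moment": the same for the moment, N m; "grip_width": finger opening in m; "finger_force": force on a finger pad.
Only numpy, scipy, OpenCV 4.12 (cv2) and the standard library are available. Lean on these libraries where they do the work, as an engineer would, in place of code of your own. Each camera call takes 0.05 s, during which the arm holds its last target. There are 200 camera calls.

## Working session

There is one attempt and no reset: what is moved stays moved. The work goes in short steps, Python scripts to look and compute and a shell command to move; the robot and the scene stay as the last step left them, time stands still between calls to the robot, and variables do not carry over. Pictures are saved under pics/ and viewed, at most 12 in all, crops included, and the job is handed in when it is done.

```bash
ls; mkdir -p pics; python3 - <<'E'
from workcell import bot
import cv2,numpy as np,pickle
for n in ["scene","top"]:
    f=bot.grab_frame(n); cv2.imwrite(f"pics/{n}0.png",f["pixels"][:,:,::-1]); pickle.dump(f,open(f"{n}.pkl","wb"))
    E=f["extrinsics"]; print(n,f["fx"],f["dist"],"cam at",(-E[:3,:3].T@E[:3,3]).round(3))
s=bot.observe();print(s)
E
```

```text
pics
scene 471.6181840688036 [-0.06373131  0.          0.          0.          0.        ] cam at [ 0.183 -0.269  0.621]
top 413.6836657158382 [0.00273415 0.         0.         0.         0.        ] cam at [0.637 0.143 0.894]
{'clock': 0.1, 'qpos': array([-1.35316386,  0.52198398, -0.03632057,  1.59993796,  0.02118461,
        1.0210955 , -0.11280502]), 'qd': array([-0.00089219, -0.00015549, -0.00122147, -0.00113348,  0.00076296,
       -0.0009352 , -0.00079554]), 'joint_efforts': array([ 3.33227974e-03, -9.28478551e+01,  1.98334001e+00, -3.70531368e+01,
        1.81340222e-02,  5.22480826e-03,  8.85516488e-05]), 'position': array([0.17736869, 0.5989925 , 0.2307696 ]), 'tool_rot': array([-3.14055410e+00,  6.26572151e-05,  2.85373000e+00]), 'force': array([-0.68227914,  0.2934458 , -0.32116676]), 'moment': array([-0.01012805,  0.0376252 , -0.00404186]), 'finger_force': 0.0, 'grip_width': 0.08503755090266651}
```

View pics/scene0.png

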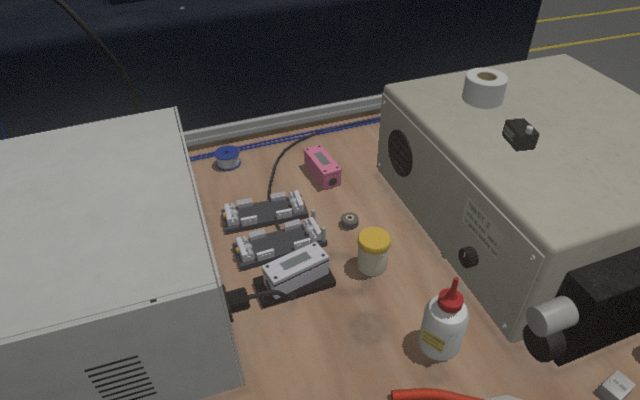

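View pics/top0.png

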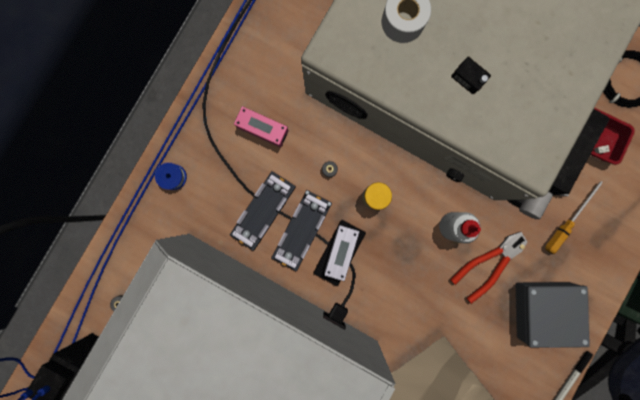

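The scene view shows the silver housing on its pad at (297,268), two nests at (264,212) and (280,242), the jar at (374,250) and the dark roller at (350,220). The top view has the housing at (342,252), the nests at (262,210) and (303,231), the jar at (377,196) and the roller at (329,169).

What could be taken for the housing:
- Silver box on the pad, top (342,252)
- Pink look-alike, top (261,126), which is not wanted
- Grey box, top (552,315), too big

I choose the silver box on the pad and will check it in a crop.

```bash
cat >h.py <<'E'
import numpy as np,cv2,pickle
def ray(f,px):
    K=np.array([[f["fx"],0,f["cx"]],[0,f["fy"],f["cy"]],[0,0,1]])
    p=cv2.undistortPoints(np.array([px],float).reshape(-1,1,2),K,np.array(f["dist"],float)).reshape(-1,2)
    E=f["extrinsics"];R=E[:3,:3]
    return -R.T@E[:3,3],np.c_[p,np.ones(len(p))]@R
def onz(f,px,z):
    c,d=ray(f,px); return c+d*((z-c[2])/d[:,2])[:,None]
def proj(f,X):
    K=np.array([[f["fx"],0,f["cx"]],[0,f["fy"],f["cy"]],[0,0,1]]);E=f["extrinsics"]
    return cv2.projectPoints(np.array(X,float).reshape(-1,1,3),cv2.Rodrigues(E[:3,:3])[0],E[:3,3],K,np.array(f["dist"],float))[0].reshape(-1,2)
E
python3 - <<'E'
from h import *
f=pickle.load(open("top.pkl","rb"));im=f["pixels"][:,:,::-1]
cv2.imwrite("pics/topc.png",cv2.resize(im[160:285,225:395],None,fx=4.7,fy=4.7,interpolation=cv2.INTER_CUBIC))
f=pickle.load(open("scene.pkl","rb"));im=f["pixels"][:,:,::-1]
cv2.imwrite("pics/scenec.png",cv2.resize(im[180:305,215:345],None,fx=4.7,fy=4.7,interpolation=cv2.INTER_CUBIC))
E
```

```text
(no output)
```

View pics/topc.png

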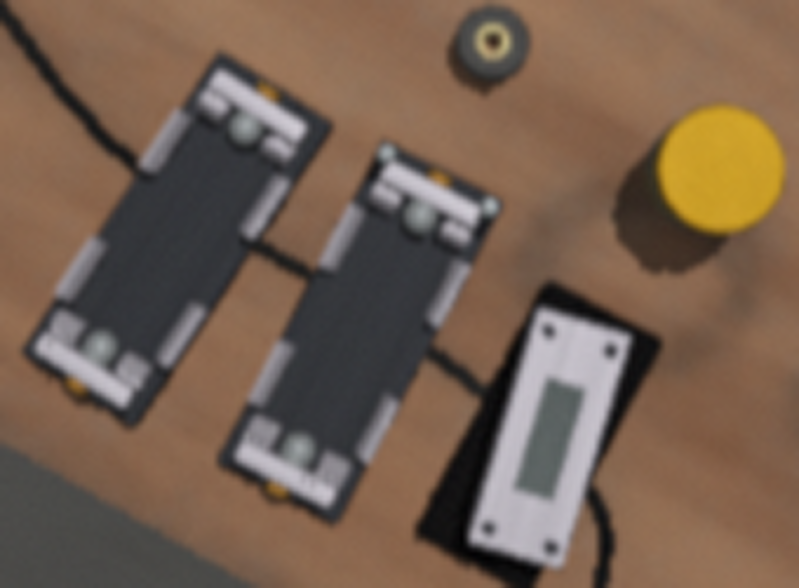

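View pics/scenec.png

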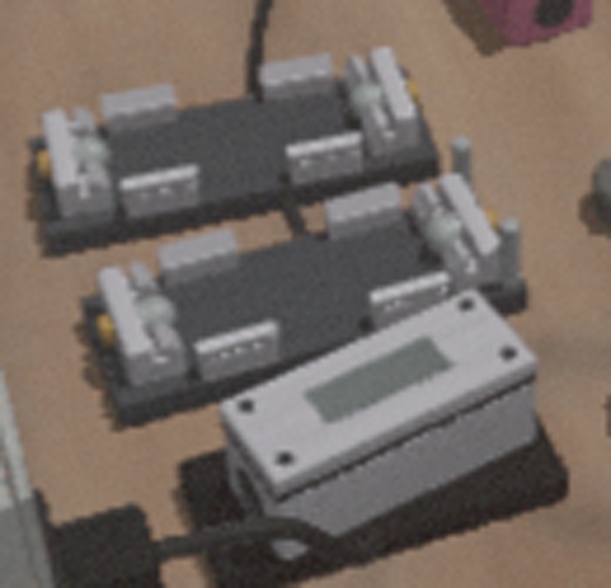

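```bash
cat >>h.py <<'E'
from scipy.optimize import least_squares
def fit(L,W,z,obs,x0):
    # obs: list of (frame,[(cornerindex,px)])
    C=np.array([[L,W],[L,-W],[-L,-W],[-L,W]])/2
    def r(p):
        c,s=np.cos(p[2]),np.sin(p[2]);X=np.c_[C@np.array([[c,s],[-s,c]])+p[:2],np.full(4,z)]
        return np.concatenate([(proj(f,X)[[i for i,_ in o]]-[q for _,q in o]).ravel() for f,o in obs])
    q=least_squares(r,x0,loss="soft_l1"); return q.x,r(q.x).reshape(-1,2).round(1).tolist()
E
python3 - <<'E'
from h import *
ft=pickle.load(open("top.pkl","rb"));fs=pickle.load(open("scene.pkl","rb"))
T=lambda *p:[(a/4.7+225-.4,b/4.7+160-.4) for a,b in p]
S=lambda *p:[(a/4.7+215-.4,b/4.7+180-.4) for a,b in p]
D=dict(housing=(.104,.042,.058,T((540,308),(633,334),(563,568),(468,542)),[(0,(470,290)),(1,(537,357)),(2,(278,490)),(3,(222,405))]),
pins=(.164,.062,.014,T((383,143),(502,205),(338,522),(220,462)),[(1,(525,290)),(2,(122,402)),(3,(85,300))]),
plain=(.164,.062,.014,T((222,55),(331,122),(132,426),(25,350)),[(1,(437,160)),(2,(48,232)),(3,(32,145))]))
for n,(L,W,z,t,s) in D.items():
    P=onz(ft,t,z)[:,:2]; v=P[0]+P[1]-P[2]-P[3]; x0=[*P.mean(0),np.arctan2(v[1],v[0])]
    so=[(i,S(q)[0]) for i,q in s]
    print(n,"top naive",np.round(x0,4),np.linalg.norm(P-np.roll(P,1,0),axis=1).round(4))
    for nm,o in (("top",[(ft,list(enumerate(t)))]),("scene",[(fs,so)]),("both",[(ft,list(enumerate(t))),(fs,so)])):
        x,r=fit(L,W,z,o,x0);print("  ",nm,x.round(4),np.degrees(x[2]).round(2),r)
print("jar",onz(ft,T((720,168)),.07),"roller",onz(ft,T((492,42)),.018))
print("machine edge",onz(ft,[(185,235),(375,345)],.235), onz(ft,[(160,238),(390,380)],.235))
E
```

```text
housing top naive [ 0.5482  0.1034 -0.3043] [0.1043 0.0414 0.1041 0.0421]
   top [ 0.5482  0.1034 -0.3005] -17.22 [[-0.2, -0.2], [-0.0, 0.3], [0.0, 0.2], [0.2, -0.3]]
   scene [ 0.5489  0.1017 -0.2781] -15.93 [[0.5, -0.7], [0.4, 0.1], [-0.0, -0.3], [-1.1, 0.9]]
   both [ 0.5486  0.1025 -0.2896] -16.59 [[-0.1, -0.4], [0.2, -0.1], [0.8, -0.0], [0.9, -0.3], [0.3, -0.6], [-0.0, 0.2], [-0.8, -0.7], [-1.6, 0.5]]
pins top naive [ 0.5914  0.1867 -0.4809] [0.161  0.0607 0.1603 0.0595]
   top [ 0.5914  0.1867 -0.4816] -27.59 [[0.1, -0.7], [0.7, -0.6], [0.1, 1.1], [-0.9, 0.4]]
   scene [ 0.5948  0.1843 -0.4963] -28.44 [[1.9, -0.3], [-0.3, 1.0], [-0.7, -0.9]]
   both [ 0.5927  0.186  -0.482 ] -27.62 [[0.4, -1.3], [1.0, -1.2], [0.4, 0.4], [-0.6, -0.3], [0.4, -0.6], [-1.5, 1.6], [-2.3, -0.3]]
plain top naive [ 0.6347  0.2691 -0.5865] [0.1595 0.058  0.1633 0.0591]
   top [ 0.635   0.2692 -0.5885] -33.72 [[-0.2, -1.5], [0.9, 0.2], [0.4, 0.3], [-1.3, 0.3]]
   scene [ 0.6361  0.2662 -0.5972] -34.22 [[1.5, -0.1], [-0.3, 0.9], [-0.6, -1.4]]
   both [ 0.6355  0.2682 -0.5878] -33.68 [[0.2, -1.7], [1.4, -0.0], [0.9, 0.1], [-0.8, 0.1], [0.5, -0.7], [-1.1, 0.8], [-1.7, -1.4]]
jar [[0.66282934 0.03130611 0.07      ]] roller [[0.72205496 0.12674757 0.018     ]]
machine edge [[0.5969991  0.35963737 0.235     ]
 [0.42220622 0.06082449 0.235     ]] [[0.59258267 0.39890709 0.235     ]
 [0.36781719 0.03788887 0.235     ]]
```

```bash
python3 -m crank '{"travel":[[0,0,5],[0,0,10],[0,0,15],[3,-4,16],[6,-8,17]],"turn":[[0,0,0],[0,0,0],[0,0,0],[0,0,0],[0,0,0]],"gripper":[0.1,0.1,0.1,0.1,0.1]}' 60
```

```text
clock: 0.6
position: [0.2363, 0.5203, 0.4016]
tool_rot: [3.141, -0.0, 2.856]
force: [1.5, 0.0, 0.7]
grip_width: 0.077
finger_force: 0.0
```

```bash
python3 -m crank '{"travel":[[3,-4,0],[6,-8,0],[9,-12,0],[12,-16,0],[15,-20,0]],"turn":[[0,0,0],[0,0,0],[0,0,0],[0,0,0],[0,0,0]],"gripper":[0.1,0.1,0.1,0.1,0.1]}'
```

```text
clock: 1.1
position: [0.387, 0.3189, 0.4009]
tool_rot: [3.142, -0.0, 2.854]
force: [0.2, 1.3, 0.4]
grip_width: 0.077
finger_force: 0.0
```

```bash
python3 -m crank '{"travel":[[3,-4,-3],[6,-8,-6],[9,-12,-9],[12,-16,-12],[15,-20,-15]],"turn":[[0,0,0],[0,0,0],[0,0,0],[0,0,0],[0,0,0]],"gripper":[0.1,0.1,0.1,0.1,0.1]}'
```

```text
clock: 1.6
position: [0.5155, 0.1478, 0.2712]
tool_rot: [-3.142, 0.0, 2.854]
force: [0.9, 1.1, 0.9]
grip_width: 0.0768
finger_force: 0.0
```

```bash
python3 -m crank '{"travel":[[1.1,-1.6,0],[1.1,-1.6,-2],[1.1,-1.6,-2],[1.1,-1.6,-2],[1.1,-1.6,-2]],"turn":[[0,0,0],[0,0,0],[0,0,0],[0,0,0],[0,0,0]],"gripper":[0.1,0.1,0.1,0.1,0.1]}'; python3 - <<'E'
from workcell import bot
import cv2,pickle
f=bot.grab_frame("wrist"); pickle.dump(f,open("w1.pkl","wb"));cv2.imwrite("pics/w1.png",f["pixels"][:,:,::-1])
print(bot.observe()["position"],bot.observe()["tool_rot"])
E
```

```text
clock: 2.1
position: [0.5259, 0.134, 0.2531]
tool_rot: [3.141, 0.001, 2.855]
force: [0.1, 0.2, -0.3]
grip_width: 0.0767
finger_force: 0.0
[0.52596611 0.13393986 0.25309085] [3.14085385e+00 7.05330167e-04 2.85465219e+00]
```

View pics/w1.png

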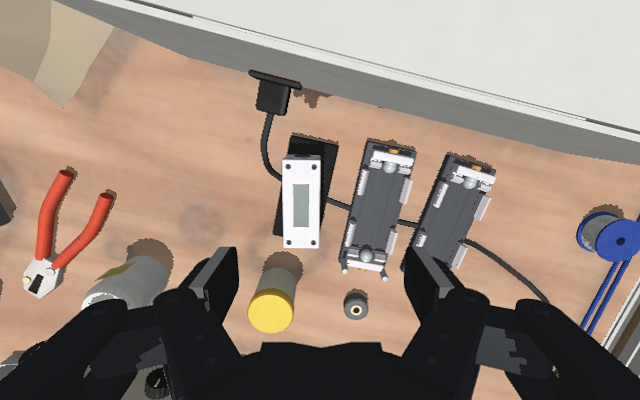

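The wrist view shows the housing at about (301,201) with its pad behind it. The pins nest is in the middle at (378,208), its pins at (345,270) and (385,280), and the plain nest is at (452,210). I'll enlarge this to measure.

```bash
python3 - <<'E'
from h import *
f=pickle.load(open("w1.pkl","rb"));im=f["pixels"][:,:,::-1]
cv2.imwrite("pics/w1c.png",cv2.resize(im[130:280,270:500],None,fx=3.4,fy=3.4,interpolation=cv2.INTER_CUBIC))
E
```

```text
(no output)
```

View pics/w1c.png

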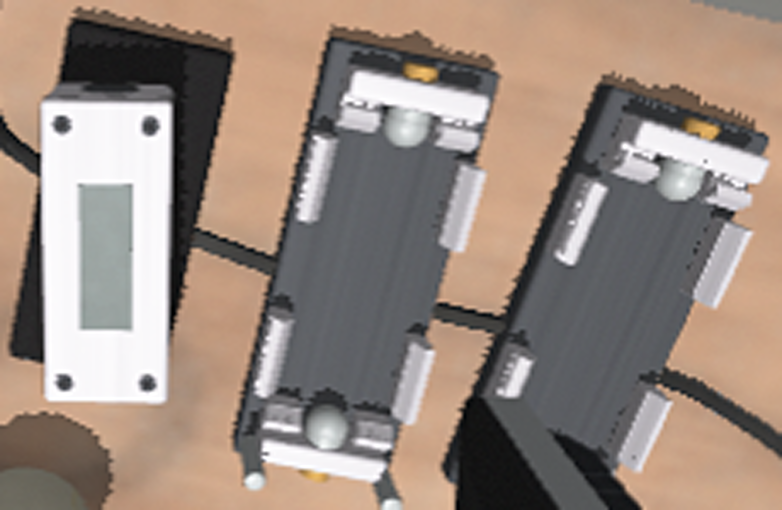

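```bash
python3 - <<'E'
from h import *
fw=pickle.load(open("w1.pkl","rb"));ft=pickle.load(open("top.pkl","rb"))
C=lambda p:(p[0]/3.4+270-.35,p[1]/3.4+130-.35)
T=lambda *p:list(enumerate([(a/4.7+225-.4,b/4.7+160-.4) for a,b in p]))
D=dict(housing=(.104,.042,.058,[(0,(169,402)),(1,(44,402)),(2,(41,100)),(3,(174,100))],[.5486,.1025,-.29],T((540,308),(633,334),(563,568),(468,542))),
pins=(.164,.062,.014,[(3,(498,72)),(2,(333,38)),(1,(236,445))],[.592,.187,-.48],T((383,143),(502,205),(338,522),(220,462))),
plain=(.164,.062,.014,[(3,(768,133)),(2,(605,85))],[.635,.269,-.588],T((222,55),(331,122),(132,426),(25,350))))
for n,(L,W,z,o,x0,t) in D.items():
    o=[(i,C(q)) for i,q in o]
    for ob in ([(fw,o)],[(fw,o),(ft,t)]):
        x,r=fit(L,W,z,ob,x0); print(n,x.round(4),np.degrees(x[2]).round(2),r)
E
```

```text
housing [ 0.5498  0.1047 -0.3044] -17.44 [[-0.2, 0.7], [0.4, 0.1], [-0.1, -0.7], [-0.0, -0.0]]
housing [ 0.5494  0.1044 -0.3041] -17.42 [[-0.5, 0.5], [0.0, -0.1], [-0.5, -1.0], [-0.4, -0.3], [-0.6, -0.8], [-0.5, -0.3], [-0.6, -0.3], [-0.4, -0.9]]
pins [ 0.5938  0.1875 -0.4802] -27.52 [[1.3, -0.4], [-0.5, -0.4], [-0.5, 2.8]]
pins [ 0.5928  0.1871 -0.482 ] -27.62 [[1.0, -1.0], [-0.8, -1.1], [-1.0, 2.2], [-0.1, -1.4], [0.5, -1.3], [-0.1, 0.4], [-1.1, -0.3]]
plain [ 0.6366  0.2688 -0.5667] -32.47 [[-0.1, -0.1], [0.1, 0.0]]
plain [ 0.6357  0.2682 -0.5803] -33.25 [[-0.0, -0.0], [0.5, -0.6], [-0.1, -1.9], [1.2, -0.3], [1.2, 0.1], [-0.6, 0.3]]
```

```bash
python3 -m crank '{"travel":[[1.3,-1.5,-2],[2.3,-3.05,-5],[2.3,-3.05,-9],[2.3,-3.05,-13],[2.3,-3.05,-15]],"turn":[[0,0,-0.9],[0,0,-0.9],[0,0,-0.9],[0,0,-0.9],[0,0,-0.9]],"gripper":[0.1,0.1,0.1,0.1,0.1]}'
```

```text
clock: 2.65
position: [0.5479, 0.103, 0.1]
tool_rot: [-3.14, -0.002, 2.839]
force: [-0.0, 0.1, 1.0]
grip_width: 0.0768
finger_force: 0.0
```

```bash
python3 -m crank '{"travel":[[0,0,0],[0,0,0],[0,0,0],[0,0,0],[0,0,0]],"turn":[[0,0,0],[0,0,0],[0,0,0],[0,0,0],[0,0,0]],"gripper":[0.1,0.1,0.1,0.1,0.1]}'; python3 -c "
from workcell import bot
s=bot.observe();print(s['position'],s['tool_rot'],s['qpos'])"
```

```text
clock: 3.15
position: [0.5493, 0.1031, 0.1032]
tool_rot: [3.141, 0.001, 2.838]
force: [0.3, -0.3, 0.7]
grip_width: 0.0768
finger_force: 0.0
[0.54931862 0.1030588  0.10322372] [3.14068623e+00 1.18785153e-03 2.83815750e+00] [-0.43581908  0.60082633  0.20185355  1.89105908 -0.18466989  0.66605178
  1.14442842]
```

```bash
python3 -m crank '{"travel":[[0,0,-2],[0,0,-4],[0,0,-6],[0,0,-6.9],[0,0,-6.9]],"turn":[[0,0,0],[0,0,0],[0,0,0],[0,0,0],[0,0,0]],"gripper":[0.1,0.1,0.1,0.1,0.1]}'
```

```text
clock: 3.65
position: [0.5485, 0.1027, 0.0327]
tool_rot: [-3.141, -0.001, 2.838]
force: [0.2, -0.3, 0.5]
grip_width: 0.0769
finger_force: 0.0
```

```bash
python3 -m crank '{"travel":[[0,0,0],[0,0,0],[0,0,0],[0,0,0],[0,0,0]],"turn":[[0,0,0],[0,0,0],[0,0,0],[0,0,0],[0,0,0]],"gripper":[0.25,0.4,0.5,0.6,0.7]}' 70
```

```text
clock: 4.15
position: [0.5494, 0.1032, 0.0344]
tool_rot: [3.141, 0.001, 2.838]
force: [-3.0, 0.7, 12.8]
grip_width: 0.0409
finger_force: 71.4
```

```bash
python3 -m crank '{"travel":[[0,0,1],[0,0,3],[0,0,6],[0,0,9],[0,0,12]],"turn":[[0,0,0],[0,0,0],[0,0,0],[0,0,0],[0,0,0]],"gripper":[0.7,0.7,0.7,0.7,0.7]}'; python3 -c "
import numpy as np
y=np.radians(162.6-180);print('width axis',-np.sin(y),np.cos(y),'x13:',13*np.array([-np.sin(y),np.cos(y)]))"
```

```text
clock: 4.65
position: [0.5485, 0.1027, 0.155]
tool_rot: [-3.141, -0.0, 2.838]
force: [0.1, 1.1, -3.2]
grip_width: 0.0405
finger_force: 71.8
width axis 0.29904079225608676 0.9542403285162768 x13: [ 3.8875303  12.40512427]
```

```bash
cat >m.py <<'E'
from workcell import bot
import numpy as np
M=[];F=[]
for i in range(10):
    bot.grab_frame("wrist"); s=bot.observe(); M.append(s["moment"]);F.append(s["force"])
y=s["tool_rot"][2]-np.pi; w=np.array([-np.sin(y),np.cos(y),0]); a=np.array([np.cos(y),np.sin(y),0])
M=np.array(M)
print("t",s["clock"],s["position"].round(4),s["tool_rot"].round(4),"F",np.mean(F,0).round(2),"M.width",(M@w).mean().round(4),"+-",((M@w).std()/10**.5).round(4),"M.len",(M@a).mean().round(4))
E
python3 m.py; python3 -m crank '{"travel":[[0,0,0],[0,0,0],[0,0,0],[0,0,0],[0,0,0]],"turn":[[0.9,2.9,0],[1.9,6.0,0],[2.9,9.2,0],[3.9,12.4,0],[3.9,12.4,0]],"gripper":[0.7,0.7,0.7,0.7,0.7]}'
```

```text
t 5.15 [0.5485 0.1027 0.1525] [-3.1407e+00 -1.1000e-03  2.8380e+00] F [ 0.52  0.11 -3.41] M.width -0.0402 +- 0.043 M.len -0.0019
clock: 5.65
position: [0.5494, 0.1019, 0.1522]
tool_rot: [-3.141, -0.229, 2.836]
force: [-0.5, -0.8, -4.1]
grip_width: 0.0408
finger_force: 72.0
```

```bash
python3 -m crank '{"travel":[[0,0,0],[0,0,0],[0,0,0],[0,0,0],[0,0,0]],"turn":[[0,0,0],[0,0,0],[0,0,0],[0,0,0],[0,0,0]],"gripper":[0.7,0.7,0.7,0.7,0.7]}'
```

```text
clock: 6.15
position: [0.5488, 0.103, 0.1534]
tool_rot: [3.141, -0.226, 2.838]
force: [0.2, -0.2, -3.9]
grip_width: 0.0409
finger_force: 72.0
```

```bash
python3 -m crank '{"travel":[[0,0,0],[0,0,0],[0,0,0],[0,0,0],[0,0,0]],"turn":[[-0.9,-2.9,0],[-1.9,-6.0,0],[-2.9,-9.2,0],[-3.9,-12.4,0],[-3.9,-12.4,0]],"gripper":[0.7,0.7,0.7,0.7,0.7]}'; python3 m.py
```

```text
clock: 6.65
position: [0.5479, 0.1036, 0.1536]
tool_rot: [3.141, 0.001, 2.84]
force: [0.3, 0.8, -3.7]
grip_width: 0.0407
finger_force: 72.0
t 7.15 [0.549  0.1026 0.1531] [-3.1414e+00 -4.0000e-04  2.8377e+00] F [ 0.05 -0.05 -3.88] M.width -0.0005 +- 0.0095 M.len 0.0024
```

```bash
python3 -m crank '{"travel":[[0,0,0],[0,0,0],[0,0,0],[0,0,0],[0,0,0]],"turn":[[-0.9,-2.9,0],[-1.9,-6.0,0],[-2.9,-9.2,0],[-3.9,-12.4,0],[-3.9,-12.4,0]],"gripper":[0.7,0.7,0.7,0.7,0.7]}'
```

```text
clock: 7.65
position: [0.5477, 0.1035, 0.153]
tool_rot: [-3.141, 0.227, 2.84]
force: [-0.2, 0.2, -4.6]
grip_width: 0.0407
finger_force: 72.0
```

```bash
python3 -m crank '{"travel":[[0,0,0],[0,0,0],[0,0,0],[0,0,0],[0,0,0]],"turn":[[0,0,0],[0,0,0],[0,0,0],[0,0,0],[0,0,0]],"gripper":[0.7,0.7,0.7,0.7,0.7]}'
```

```text
clock: 8.15
position: [0.549, 0.1026, 0.1532]
tool_rot: [-3.141, 0.227, 2.838]
force: [0.1, 0.3, -3.8]
grip_width: 0.0407
finger_force: 72.0
```

```bash
python3 -m crank '{"travel":[[0,0,0],[0,0,0],[0,0,0],[0,0,0],[0,0,0]],"turn":[[0.9,2.9,0],[1.9,6.0,0],[2.9,9.2,0],[3.9,12.4,0],[3.9,12.4,0]],"gripper":[0.7,0.7,0.7,0.7,0.7]}'; python3 m.py
```

```text
clock: 8.65
position: [0.5499, 0.1019, 0.1532]
tool_rot: [3.141, -0.001, 2.836]
force: [0.3, -0.2, -3.6]
grip_width: 0.041
finger_force: 72.0
t 9.15 [0.5488 0.1031 0.1534] [3.1416e+00 3.0000e-04 2.8385e+00] F [-0.05 -0.32 -3.61] M.width 0.0105 +- 0.0097 M.len 0.0054
```

```bash
sed -i 's/range(10)/range(20)/; s/\*\*.5/**.5*1.41/' m.py; python3 m.py; python3 -m crank '{"travel":[[0,0,0],[0,0,0],[0,0,0],[0,0,0],[0,0,0]],"turn":[[0.9,2.9,0],[1.9,6.0,0],[2.9,9.2,0],[3.9,12.4,0],[3.9,12.4,0]],"gripper":[0.7,0.7,0.7,0.7,0.7]}'
```

```text
t 10.15 [0.5489 0.1028 0.1533] [-3.1416 -0.      2.8381] F [-0.04  0.03 -3.46] M.width -0.0027 +- 0.0117 M.len 0.0071
clock: 10.65
position: [0.5496, 0.102, 0.1527]
tool_rot: [-3.141, -0.228, 2.837]
force: [0.2, 0.1, -4.0]
grip_width: 0.0404
finger_force: 72.0
```

```bash
python3 -m crank '{"travel":[[0,0,0],[0,0,0],[0,0,0],[0,0,0],[0,0,0]],"turn":[[0,0,0],[0,0,0],[0,0,0],[0,0,0],[0,0,0]],"gripper":[0.7,0.7,0.7,0.7,0.7]}'
```

```text
clock: 11.15
position: [0.5488, 0.103, 0.1535]
tool_rot: [3.141, -0.226, 2.838]
force: [-1.8, -0.7, -3.6]
grip_width: 0.0406
finger_force: 72.0
```

```bash
python3 -m crank '{"travel":[[0,0,0],[0,0,0],[0,0,0],[0,0,0],[0,0,0]],"turn":[[-0.9,-2.9,0],[-1.9,-6.0,0],[-2.9,-9.2,0],[-3.9,-12.4,0],[-3.9,-12.4,0]],"gripper":[0.7,0.7,0.7,0.7,0.7]}'; python3 -m crank '{"travel":[[0,0,0],[0,0,0],[0,0,0],[0,0,0],[0,0,0]],"turn":[[0,0,0],[0,0,0],[0,0,0],[0,0,0],[0,0,0]],"gripper":[0.7,0.7,0.7,0.7,0.7]}' >/dev/null; python3 m.py
```

```text
clock: 11.65
position: [0.5479, 0.1036, 0.1536]
tool_rot: [3.141, 0.001, 2.839]
force: [-0.4, -0.7, -3.6]
grip_width: 0.0411
finger_force: 72.0
t 13.15 [0.5489 0.1028 0.1533] [-3.1416 -0.      2.838 ] F [-0.04 -0.28 -3.77] M.width 0.0104 +- 0.0145 M.len 0.0049
```

Levelled after each tip, the moment about the width axis differs by 0.001 ± 0.016 N m. A loose piece would give about 0.08 N m, so nothing runs and the housing goes in the plain nest, the one without pins that is farthest from the pad.

```bash
python3 -m crank '{"travel":[[2,2,2],[5,5,4],[8,8,4],[11,11,4],[13.7,13.2,4]],"turn":[[0,0,-3],[0,0,-6],[0,0,-9],[0,0,-12],[0,0,-15.8]],"gripper":[0.7,0.7,0.7,0.7,0.7]}'; python3 -m crank '{"travel":[[0,0,0],[0,0,0],[0,0,0],[0,0,0],[0,0,0]],"turn":[[0,0,0],[0,0,0],[0,0,0],[0,0,0],[0,0,0]],"gripper":[0.7,0.7,0.7,0.7,0.7]}'; python3 - <<'E'
from workcell import bot
import cv2,pickle
f=bot.grab_frame("wrist"); pickle.dump(f,open("w2.pkl","wb"));cv2.imwrite("pics/w2.png",f["pixels"][:,:,::-1])
E
```

```text
clock: 13.65
position: [0.6866, 0.2374, 0.1931]
tool_rot: [3.141, -0.001, 2.562]
force: [-0.1, 0.1, -4.0]
grip_width: 0.0406
finger_force: 72.4
clock: 14.15
position: [0.6857, 0.2343, 0.1938]
tool_rot: [3.141, 0.0, 2.562]
force: [-1.0, -0.1, -4.1]
grip_width: 0.0403
finger_force: 72.7
```

View pics/w2.png

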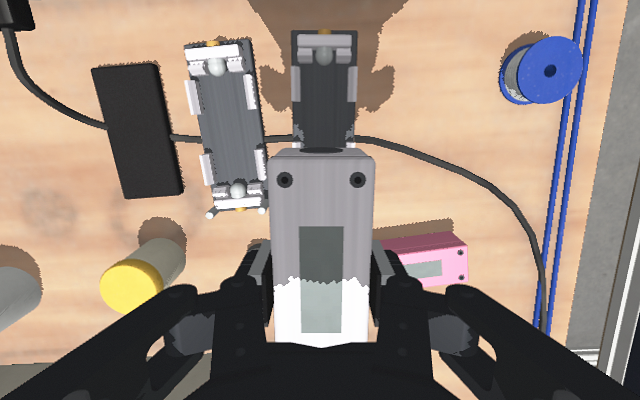

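The held housing fills (272–375, 155–345). The plain nest is ahead of it at about (324,85), nearly parallel, with its far corners near (291,30) and (357,30). I'll enlarge this to refine the alignment.

```bash
python3 - <<'E'
from h import *
f=pickle.load(open("w2.pkl","rb"));im=f["pixels"][:,:,::-1]
c=cv2.resize(im[22:172,255:395],None,fx=4,fy=4,interpolation=cv2.INTER_CUBIC)
cv2.imwrite("pics/w2c.png",cv2.convertScaleAbs(c,alpha=1.6,beta=10))
E
```

```text
(no output)
```

View pics/w2c.png

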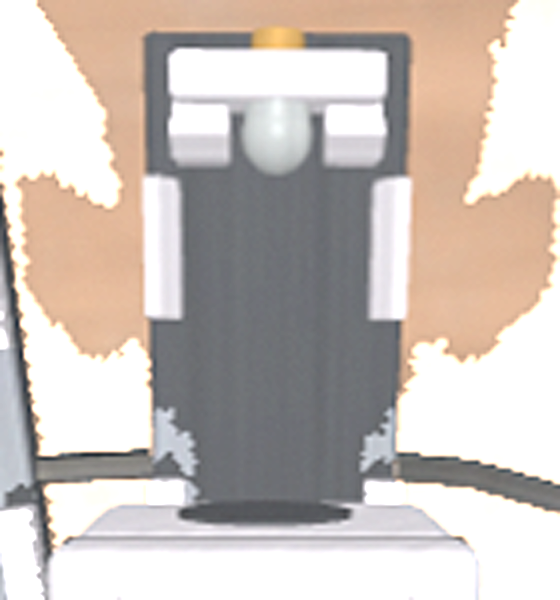

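```bash
python3 - <<'E'
from h import *
f=pickle.load(open("w2.pkl","rb"))
C=lambda *p:[(a/4+255-.375,b/4+22-.375) for a,b in p]
# tool pose
pos=np.array([.6857,.2343]); ty=2.562-np.pi
a=np.array([np.cos(ty),np.sin(ty)]);w=np.array([-a[1],a[0]])
tl=lambda P:np.c_[(P[:,:2]-pos)@a,(P[:,:2]-pos)@w].round(4)
for z in (.215,.219,.223):print("hous top end z",z,tl(onz(f,C((50,545),(477,545)),z)))
print("hous bottom edge .175",tl(onz(f,C((95,505),(430,505)),.175)))
P=onz(f,C((146,33),(411,33),(153,450),(399,450)),.014)
print("plate far corners,sides",P[:,:2].round(4).tolist(),tl(P))
m=(P[0]+P[1])/2; n=(P[2]+P[3])/2; v=(n-m)[:2]
print("axis yaw side",np.degrees(np.arctan2(v[1],v[0])),"far edge yaw",np.degrees(np.arctan2(*(P[1]-P[0])[1::-1])) -90, "tool",np.degrees(ty))
u=v/np.linalg.norm(v);print("centre",m[:2]+.082*u, "tool frame",tl((m[:2]+.082*u)[None]))
print("wall/ball/yellow in tool frame, ball z~.022:",tl(onz(f,C((278,135)),.024)), "yellow", tl(onz(f,C((278,38)),.02)))
E
```

```text
hous top end z 0.215 [[-0.0517 -0.0203]
 [-0.0517  0.0208]]
hous top end z 0.219 [[-0.0522 -0.0196]
 [-0.0522  0.0201]]
hous top end z 0.223 [[-0.0528 -0.0189]
 [-0.0528  0.0194]]
hous bottom edge .175 [[-0.0513 -0.0211]
 [-0.0513  0.0213]]
plate far corners,sides [[0.5526, 0.2893], [0.5859, 0.3403], [0.6306, 0.2375], [0.6643, 0.289]] [[-0.1415 -0.0268]
 [-0.1415  0.034 ]
 [-0.0478 -0.0275]
 [-0.0478  0.0341]]
axis yaw side -33.409219618558836 far edge yaw -33.19566050393761 tool -33.2082128874831
centre [0.63774003 0.26965206] tool frame [[-0.0595  0.0033]]
wall/ball/yellow in tool frame, ball z~.022: [[-0.1185  0.0034]] yellow [[-0.1391  0.0034]]
```

```bash
python3 -m crank '{"travel":[[-2.5,1.7,-1],[-4.9,3.45,-3],[-4.9,3.45,-6],[-4.9,3.45,-9],[-4.9,3.45,-11]],"turn":[[0,0,0],[0,0,0],[0,0,0],[0,0,0],[0,0,0]],"gripper":[0.7,0.7,0.7,0.7,0.7]}'; python3 -m crank '{"travel":[[0,0,-1],[0,0,-2],[0,0,-2.5],[0,0,-2.5],[0,0,-2.5]],"turn":[[0,0,0],[0,0,0],[0,0,0],[0,0,0],[0,0,0]],"gripper":[0.7,0.7,0.7,0.7,0.7]}'; python3 - <<'E'
from workcell import bot
import cv2,pickle,numpy as np
o=[]
for n in ["wrist","top","scene"]:
    f=bot.grab_frame(n); pickle.dump(f,open(n+"3.pkl","wb")); o.append(f["pixels"][:,:,::-1])
w=cv2.resize(o[0][40:240,250:400],(450,600),interpolation=cv2.INTER_CUBIC)
t=cv2.resize(o[1][165:255,222:300],(346,400),interpolation=cv2.INTER_CUBIC)
t=np.vstack([t,np.zeros((200,346,3),np.uint8)])
cv2.imwrite("pics/wt3.png",cv2.convertScaleAbs(np.hstack([w,t]),alpha=1.5,beta=10))
print(bot.observe()["position"],bot.observe()["tool_rot"])
E
```

```text
clock: 14.7
position: [0.636, 0.2692, 0.0816]
tool_rot: [-3.14, -0.001, 2.563]
force: [0.7, -0.3, -4.1]
grip_width: 0.0408
finger_force: 72.7
clock: 15.2
position: [0.6373, 0.2694, 0.059]
tool_rot: [3.141, 0.001, 2.562]
force: [0.4, 0.2, -3.9]
grip_width: 0.0411
finger_force: 72.7
[0.63720121 0.26948211 0.05895352] [3.14078225e+00 4.64200934e-04 2.56230199e+00]
```

View pics/wt3.png

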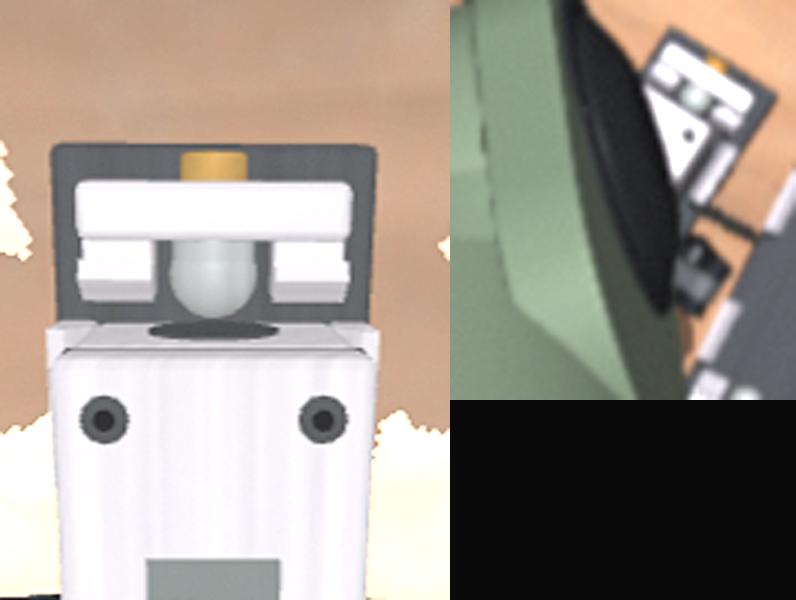

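```bash
python3 - <<'E'
from h import *
f=pickle.load(open("wrist3.pkl","rb"))
C=lambda *p:[(a/3+250-.33,b/3+40-.33) for a,b in p]
pos=np.array([.6372,.2695]); ty=2.5623-np.pi
a=np.array([np.cos(ty),np.sin(ty)]);w=np.array([-a[1],a[0]])
tl=lambda P:np.c_[(P[:,:2]-pos)@a,(P[:,:2]-pos)@w].round(4).tolist()
print("bottom edge z.040",tl(onz(f,C((90,322),(342,322)),.040)))
print("top edge z.084",tl(onz(f,C((55,355),(374,355)),.084)))
print("plate far corners",tl(onz(f,C((50,145),(378,145)),.014)))
print("plate side pts",tl(onz(f,C((54,310),(371,310)),.014)))
print("ball, z.027",tl(onz(f,C((213,275)),.027)))
E
```

```text
bottom edge z.040 [[-0.0516, -0.0205], [-0.0516, 0.0221]]
top edge z.084 [[-0.0521, -0.0194], [-0.0521, 0.0203]]
plate far corners [[-0.0816, -0.0301], [-0.0816, 0.0311]]
plate side pts [[-0.0512, -0.0308], [-0.0512, 0.0312]]
ball, z.027 [[-0.0586, 0.0003]]
```

Both views agree that the housing is within about 0.3 mm of the nest axis and centre. I'll lower it to just above the catches.

```bash
python3 -m crank '{"travel":[[0,0,-0.3],[0,0,-0.6],[0,0,-0.9],[0,0,-1.1],[0,0,-1.1]],"turn":[[0,0,0],[0,0,0],[0,0,0],[0,0,0],[0,0,0]],"gripper":[0.7,0.7,0.7,0.7,0.7]}'; python3 -m crank '{"travel":[[0,0,-0.05],[0,0,-0.1],[0,0,-0.15],[0,0,-0.2],[0,0,-0.25]],"turn":[[0,0,0],[0,0,0],[0,0,0],[0,0,0],[0,0,0]],"gripper":[0.7,0.7,0.7,0.7,0.7]}'
```

```text
clock: 15.85
position: [0.6368, 0.2693, 0.0469]
tool_rot: [-3.141, -0.0, 2.562]
force: [-0.7, -0.0, -3.0]
grip_width: 0.0407
finger_force: 73.0
clock: 16.35
position: [0.637, 0.2695, 0.0449]
tool_rot: [3.141, 0.0, 2.562]
force: [0.0, 0.2, -0.8]
grip_width: 0.0406
finger_force: 73.1
```

```bash
python3 -m crank '{"travel":[[0,0,-0.05],[0,0,-0.1],[0,0,-0.15],[0,0,-0.2],[0,0,-0.2]],"turn":[[0,0,0],[0,0,0],[0,0,0],[0,0,0],[0,0,0]],"gripper":[0.7,0.7,0.7,0.7,0.7]}'
```

```text
clock: 16.85
position: [0.6368, 0.2693, 0.0426]
tool_rot: [-3.141, -0.0, 2.562]
force: [0.3, 1.3, -3.2]
grip_width: 0.0405
finger_force: 73.0
```

```bash
python3 -m crank '{"travel":[[0,0,-0.06],[0,0,-0.12],[0,0,-0.18],[0,0,-0.24],[0,0,-0.3]],"turn":[[0,0,0],[0,0,0],[0,0,0],[0,0,0],[0,0,0]],"gripper":[0.7,0.7,0.7,0.7,0.7]}'
```

```text
clock: 17.35
position: [0.6369, 0.2693, 0.0397]
tool_rot: [-3.142, -0.0, 2.562]
force: [-0.4, -0.1, -1.2]
grip_width: 0.0409
finger_force: 73.0
```

```bash
python3 -m crank '{"travel":[[0,0,-0.06],[0,0,-0.12],[0,0,-0.18],[0,0,-0.24],[0,0,-0.3]],"turn":[[0,0,0],[0,0,0],[0,0,0],[0,0,0],[0,0,0]],"gripper":[0.7,0.7,0.7,0.7,0.7]}'
```

```text
clock: 17.85
position: [0.6369, 0.2693, 0.0367]
tool_rot: [-3.142, -0.0, 2.562]
force: [0.2, -0.5, -1.6]
grip_width: 0.0409
finger_force: 73.0
```

```bash
python3 -m crank '{"travel":[[0,0,-0.05],[0,0,-0.1],[0,0,-0.15],[0,0,-0.2],[0,0,-0.2]],"turn":[[0,0,0],[0,0,0],[0,0,0],[0,0,0],[0,0,0]],"gripper":[0.7,0.7,0.7,0.7,0.7]}'
```

```text
clock: 18.35
position: [0.6368, 0.2693, 0.0347]
tool_rot: [-3.142, -0.0, 2.562]
force: [-0.4, 0.6, -2.4]
grip_width: 0.0408
finger_force: 73.0
```

```bash
python3 -m crank '{"travel":[[0,0,-0.02],[0,0,-0.04],[0,0,-0.06],[0,0,-0.08],[0,0,-0.08]],"turn":[[0,0,0],[0,0,0],[0,0,0],[0,0,0],[0,0,0]],"gripper":[0.7,0.7,0.7,0.7,0.7]}'
```

```text
clock: 18.85
position: [0.6368, 0.2693, 0.0345]
tool_rot: [3.142, -0.0, 2.562]
force: [-4.3, -0.8, 7.6]
grip_width: 0.0409
finger_force: 74.3
```

```bash
python3 -m crank '{"travel":[[0,0,-0.02],[0,0,-0.03],[0,0,-0.03],[0,0,-0.03],[0,0,-0.03]],"turn":[[0,0,0],[0,0,0],[0,0,0],[0,0,0],[0,0,0]],"gripper":[0.7,0.7,0.7,0.7,0.7]}'; python3 - <<'E'
from workcell import bot
import cv2,pickle,numpy as np
f=bot.grab_frame("wrist");s=bot.grab_frame("scene"); pickle.dump(f,open("wrist4.pkl","wb"))
w=cv2.resize(f["pixels"][40:240,250:400,::-1],(450,600),interpolation=cv2.INTER_CUBIC)
t=cv2.resize(s["pixels"][165:285,205:275+5,::-1],(350,560),interpolation=cv2.INTER_CUBIC);t=np.vstack([t,np.zeros((40,350,3),np.uint8)])
cv2.imwrite("pics/w4.png",cv2.convertScaleAbs(np.hstack([w,t]),alpha=1.4,beta=10))
E
```

```text
clock: 19.35
position: [0.6368, 0.2693, 0.0344]
tool_rot: [3.141, -0.0, 2.562]
force: [-5.7, -1.7, 11.4]
grip_width: 0.0407
finger_force: 74.7
```

View pics/w4.png

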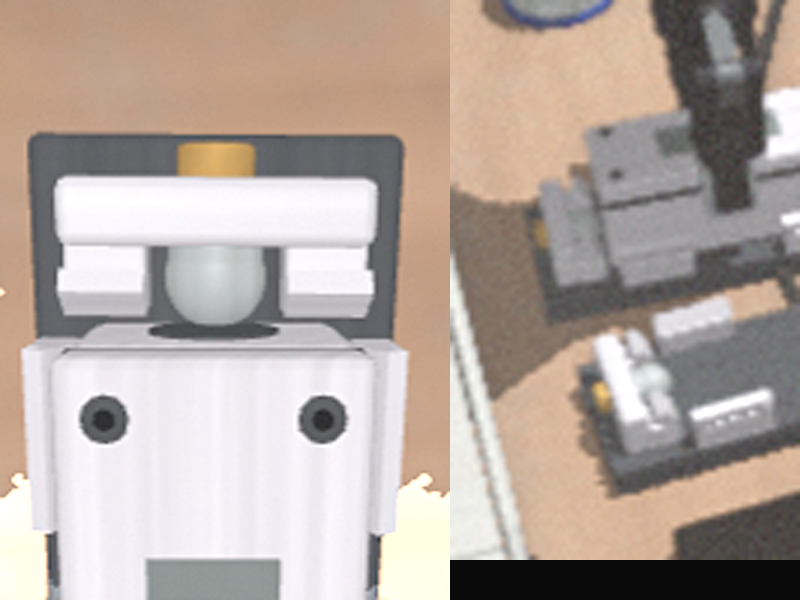

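The catches have been passed. The TCP height of 0.0344 matches the pick height on the 14 mm pad, and the housing has not slipped in the hand. In the picture it sits down inside the walls, with its end at (213,330) against the ball at (214,285). Now I'll release and retreat.

```bash
python3 -m crank '{"travel":[[0,0,0],[0,0,0],[0,0,0],[0,0,0],[0,0,0]],"turn":[[0,0,0],[0,0,0],[0,0,0],[0,0,0],[0,0,0]],"gripper":[0.4,0.2,0.15,0.15,0.15]}'; python3 -m crank '{"travel":[[0,0,1],[0,0,3],[0,0,6],[0,0,10],[0,0,14]],"turn":[[0,0,0],[0,0,0],[0,0,0],[0,0,0],[0,0,0]],"gripper":[0.15,0.15,0.15,0.15,0.15]}'; python3 -m crank '{"travel":[[3,-2,3],[6,-4,4],[9,-6,4],[9,-6,4],[9,-6,4]],"turn":[[0,0,0],[0,0,0],[0,0,0],[0,0,0],[0,0,0]],"gripper":[0.15,0.15,0.15,0.15,0.15]}'; python3 - <<'E'
from workcell import bot
import cv2,pickle,numpy as np
from h import *
f=bot.grab_frame("wrist");s=bot.grab_frame("scene"); pickle.dump(f,open("wrist5.pkl","wb"));pickle.dump(s,open("scene5.pkl","wb"))
c,sn=np.cos(-.58),np.sin(-.58)
o=[]
for g,(y0,y1,x0,x1) in ((f,(40,240,230,430)),(s,(170,250,205,325))):
    k=400/(x1-x0)
    im=cv2.resize(g["pixels"][y0:y1,x0:x1,::-1],None,fx=k,fy=k,interpolation=cv2.INTER_CUBIC)
    im=cv2.convertScaleAbs(im,alpha=1.2,beta=10)
    for z,col in ((.058,(0,255,0)),(.071,(0,0,255))):
        X=np.array([[ (.6370+c*a-sn*b),(.2694+sn*a+c*b),z] for a,b in ((.052,.021),(.052,-.021),(-.052,-.021),(-.052,.021))])
        P=((proj(g,X)-[x0,y0])*k).round().astype(int)
        cv2.polylines(im,[P.reshape(-1,1,2)],True,col,1)
    o.append(np.vstack([im,np.zeros((400-im.shape[0],400,3),np.uint8)]))
cv2.imwrite("pics/f5.png",np.hstack(o))
E
```

```text
clock: 19.95
position: [0.6369, 0.2693, 0.0336]
tool_rot: [-3.141, -0.0, 2.562]
force: [0.5, -0.0, -0.0]
grip_width: 0.0722
finger_force: 0.0
clock: 20.45
position: [0.6367, 0.2691, 0.1757]
tool_rot: [-3.141, 0.0, 2.562]
force: [-0.3, 0.1, 0.8]
grip_width: 0.0729
finger_force: 0.0
clock: 20.95
position: [0.7271, 0.2085, 0.2139]
tool_rot: [-3.141, -0.0, 2.561]
force: [-1.2, 0.8, 0.0]
grip_width: 0.0724
finger_force: 0.0
```

View pics/f5.png

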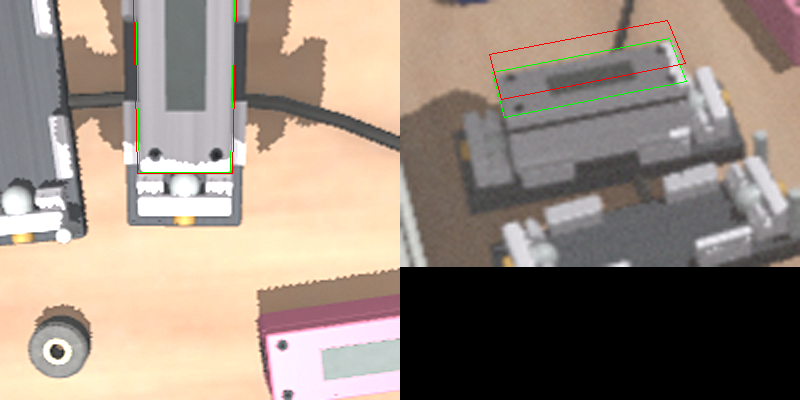

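In both views the housing's top matches the outline for fully home (z = 0.058, green). It is 13 mm below the outline for resting on the catches (red). The roller at (58,350) is undisturbed and the gripper is clear.

```bash
python3 -c "
from workcell import bot
print(bot.job_done())"
```

```text
the job is handed in; nothing more can be done
None
```

I rocked the housing about 13° each way and felt nothing run, so I pressed it fully home in the plain nest, left the jar and roller alone, and handed the job in at about 21 s; the highest push I read was about 15 N.

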